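# Zero the film shrinkage gauge with its setting bar

### The arm

A 7-joint arm with a two-finger parallel gripper is mounted at the origin on the work surface. World frame = base frame: x ahead of the robot, y to its left, z up, the work surface at z = 0. Lengths are in mm, angles in rad, forces in N, time in s.
With the tool pointing down it reaches from about 400 to 875 mm from the base axis. Payload 4.4 kg.
Tool frame: the origin (TCP) lies on the centre line of the jaws, within the pads' length; the fingertips stand 14 mm ahead of it and the grasp point (between the pads) lies 5 mm behind it (tips_ahead is the distance from the TCP to the fingertips, in mm); z points along the fingers, y is the line along which they close (so a half turn about z gives the same grasp; the last joint's range is limited). The gripper opens to 85 mm and grips with 20 to 120 N. Pads are 22 mm wide; open, the fingers measure 114 mm over their backs; the gripper's body (76 mm by 85 mm) begins 54 mm behind the grasp point. The pads swing forward as they close: fully open they stand 13 mm farther back than shut.
Start: joints at [1.135, 0.628, 0.038, 1.517, -0.027, 0.996, -0.02], TCP at [234.956, -606.064, 245.313] pointing down, gripper open.
Joint ranges: [-3.06, 3.06], [-0.37, 2.12], [-1.25, 1.32], [0.18, 2.47], [-1.1, 4.24], [0.23, 1.98], [-2.94, 2.94]. Speed limits (rad/s): [2.57, 2.57, 3.14, 3.14, 3.14, 3.14, 3.14].

### API

Orientations are given as [roll, pitch, yaw] about the fixed x, y, z axes, in that order (R = Rz(yaw) Ry(pitch) Rx(roll)).
In Python, from cell import * gives the robot as it stands.
- The arm moves only by the tool move_arm, never from a script. Its argument "rows" is text: rows parted by semicolons, each of 7 numbers parted by spaces: the shift along the tool's x, y, z scaled (see below), then the turn, a rotation vector about the tool's x, y, z scaled (see below), then the closure, from -1 (fully open) to 1 (shut). A call has 1 to 12 rows; each row is the pose to reach, as a shift and turn from the pose commanded when the call began, along the tool's axes at that moment; what a row does not reach only later rows make up. The controller multiplies each number of a shift by 0.3 m and each number of a turn by pi/2 rad. A row lasts 1/12 s, in which the tool goes at most 41.7 mm and 7.16 degrees, less where a joint would pass 70% of its speed; a pose out of reach is approached as far as the arm can. A call with a number of a shift or a turn outside -1 to 1 is refused whole. A call with a gripper value outside its range is refused whole. The fingers move at their own pace and stop on an object; the grip force is fixed at half the most. Time passes only in rows, so rows that repeat a pose let the fingers close. It gives the time, the measured TCP pose, the force, the opening and the grip force at its end, in the units of the state.
- read_state(): the state, without advancing time (a new reading comes with each control period).
- get_image(name): name is "scene" or "top" or "wrist"; returns a dict with "img" (384x512x3 uint8, red, green, blue), "vfov" (degrees; the focal length in pixels is half the picture's height over the tangent of half this angle, whatever the lens; pixels are square), "cx", "cy" (the principal point, pixels), "extrinsics" (4x4, takes a point from camera to world coordinates); the wrist camera has in their place "T_tool_cam" (4x4, takes a point from camera to tool coordinates, whose origin is the TCP and whose axes are the flange's). Camera axes: x right, y up, looking along -z (the intrinsics and any distortion apply to the point x, -y, -z); pixel columns grow to the right and rows downward; lengths in mm; the calibration is good to about 2 mm. A picture is of the moment at which its call begins: read the wrist's pose just before it. There is no depth.
- finish_job(): hands the job in; it is judged then, once.
The state is a dict: "clock": time; "qpos": joint angles; "qd": joint speeds; "tau": joint torques, N m; "eef_pos": TCP position; "tool_rot": TCP orientation; "force": force on the tool from outside, world axes, zero at the start; "torque": the same for the moment, N m; "width": finger opening in mm; "gripper_force": force on a finger pad.
Only numpy, scipy, OpenCV 4.12 (cv2) and the standard library are available. Lean on these libraries where they do the work, as an engineer would, in place of code of your own. Each camera call takes 0.05 s, during which the arm holds its last target. There are 200 camera calls.

### The job

Zero the film shrinkage gauge: lay the wide steel setting bar flat in the gauge's bed, then swing the clamp arm fully closed across it, then turn the knob in small steps until the needle points exactly at the pointed brass index (not the square one), and last push the lock lever fully over, away from the robot. Move the needle only by its knob, and leave the narrow bar and everything else on the bench where it is.

Things in the scene. Friction and masses are not known exactly. Their poses are not given: they have to be found in the camera images.
- gauge: The shrinkage gauge: grey base plate 235 x 380 x 12 mm, fixed to the bench, with all the mechanisms. Origin on its underside; it spans x -110..+125, y -210..+170 mm of the origin. Its x axis points away from the robot, y to the left, z up. From the robot: bed and clamp left, knob mid-right with the scale behind it, lever at the right. At most 102 mm high.
- bed (a point): Centre of the floor of the bed: a shallow rectangular recess 158 mm long (along the gauge's y) and 44 mm wide (along its x), 12 mm above the bench, with rims 6 mm high and 6 mm thick. Axes as the gauge.
- wide_bar: The wide steel setting bar: 150 mm long (its x), 36 mm wide (its y), 8 mm thick, with an upright black grip block on its middle, 50 mm along x, 14 mm wide (y), from 8 to 38 mm above its underside. 0.36 kg. Origin at the centre of its underside. Either end may lead.
- narrow_bar: The narrow steel setting bar, not used: 150 x 18 x 8 mm with the same grip block. It lies on the same pad, parallel to the wide bar, 84 mm from it; which one is on the left varies. Origin at the centre of its underside.
- pad: Wooden pad fixed on the bench to the right of the gauge, 260 x 180 x 8 mm, on which both bars lie along its x axis. Origin at the centre of its underside.
- clamp (a joint): Swing clamp, a flat steel arm on a vertical pivot: 0 = fully closed, lying across the bed and pointing along the gauge's -x; opens clockwise seen from above, its post going to the gauge's +y (left), to 1.4 rad; starts open. Stays where left. Arm 20 mm wide, 24 to 32 mm above the bench: it clears the bar's plate by 4 mm and passes beside its grip block.
- clamp_pivot (a point): On the clamp's pivot axis, at the height to grip the post (55 mm above the bench).
- clamp_post (a point): On the axis of the upright black post at the free end of the clamp arm, to push or pinch: 18 mm diameter, from 32 to 72 mm above the bench; the point is 55 mm above the bench, 120 mm from the pivot.
- knob (a joint): Setting knob, turning about a vertical axis, clockwise seen from above is positive (rad). One rad moves the pointer 10 mm: clockwise towards the gauge's -y (right seen from the robot), anticlockwise to the left. Starts near 0, stops at +-4.6 rad. At 0 its bar grip lies along the gauge's x. Stays where it is left.
- knob_grip (a point): On the knob's axis at the height to grip, 54 mm above the bench. The knob has a raised black bar grip 60 mm long, 14 mm wide, from 30 to 62 mm above the bench, on a disc of 62 mm. The x axis of this point runs along the bar grip.
- pointer: The pointer carriage, an aluminium block 26 x 22 x 12 mm behind the knob, driven by the knob along the gauge's y, with a thin black needle over the white scale. Not to be touched.
- pointer_tip (a point): Tip of the black needle (3 mm wide, points along the gauge's +x), 33 mm above the bench.
- pointed_index: The pointed brass index on the far edge of the scale, 44 mm long, 28 mm wide, 8 mm thick, with a triangular point towards the needle. Origin on its centre line (underside); x and y axes as the gauge. The needle is set when its tip has the same y in this frame (0). The two indexes may be either way round.
- index_tip (a point): Point of the pointed index, 22 mm from its origin along -x.
- square_index: The square-ended brass index, 44 x 28 x 8 mm, not used. On the same line, on the other side of the needle's start.
- lever (a joint): Toggle lock lever on the right of the gauge: 0 = leaning towards the robot (unlocked), 1.0 = leaning away (locked, stop). Moves about the gauge's y axis and stays where it is left.
- lever_pivot (a point): On the lever's axis, 34 mm above the bench.
- lever_tip (a point): Centre of the black ball (26 mm diameter) at the lever's end, 60 mm from the lever's axis; 87 mm above the bench at 0 and at 1.0.
- tape_roll: Bystander: clear ring of tape, 64 mm across, 20 mm tall, lying on the wooden pad beyond the bars. Leave it alone.
- core: Bystander: white plastic film core, ring 76 mm across, 35 mm tall, on the bench left of the gauge's near corner. Leave it alone.
- film_roll: Bystander: black disc of wound film with a hole, 110 mm across, 35 mm tall, left of the gauge. Leave it alone.
- loupe: Bystander: black waisted loupe, 52 mm across, 55 mm tall, on the bench at the near right. Leave it alone.
- brush: Bystander: hand brush lying on the bench, to the right of the wooden pad. Leave it alone.

How it is judged:
By the outcome, as a careful person would: the job done as asked, in the order asked, and still so for the second after the job is handed in, with the robot touching nothing.
It also fails if it takes over 72 s, if anything falls off the work surface, if the arm or the gripper's body presses on something with over 40 N, if the wrist force passes 120 N, or if a joint passes its speed limit or range.

## Working session

There is one attempt and no reset: what is moved stays moved. The work goes in short steps, Python scripts to look and compute and a tool call to move; the robot and the scene stay as the last step left them, time stands still between calls to the robot, and variables do not carry over. Pictures are saved under pics/ and viewed, at most 10 in all, crops included, and the job is handed in when it is done.

Besides the shell and the picture viewer there is one more tool, called after "Call:" as name(argument=value, ...) on one line, values as JSON. move_arm: Moves the arm, as the interface text tells. Its arguments: {"type":"object","properties":{"rows":{"type":"string"}},"required":["rows"]}

```bash
ls; mkdir -p pics; cat > h.py <<'E'
from cell import *
import numpy as np, cv2
from scipy.spatial.transform import Rotation as R
def cam(n):
    s=read_state(); d=get_image(n)
    if n=="wrist":
        T=np.eye(4);T[:3,:3]=R.from_euler('xyz',s['tool_rot']).as_matrix();T[:3,3]=s['eef_pos']
        d['E']=T@np.array(d['T_tool_cam'])
    else: d['E']=np.array(d['extrinsics'])
    d['f']=192/np.tan(np.radians(d['vfov'])/2)
    return d
def ray(d,u,v,z):
    p=np.array([(u-d['cx'])/d['f'],-(v-d['cy'])/d['f'],-1]); w=d['E'][:3,:3]@p; o=d['E'][:3,3]
    return o+w*(z-o[2])/w[2]
def proj(d,P):
    p=np.linalg.inv(d['E'])@np.append(P,1); return d['cx']+d['f']*p[0]/-p[2], d['cy']-d['f']*p[1]/-p[2]
def save(im,name,k=1,box=None):
    if box: x0,y0,x1,y1=box; im=im[y0:y1,x0:x1]
    cv2.imwrite('pics/'+name,cv2.resize(im[:,:,::-1],None,fx=k,fy=k,interpolation=cv2.INTER_CUBIC))
E
python3 - <<'E'
from h import *
import pickle
for n in ('top','scene','wrist'):
    d=cam(n); pickle.dump(d,open(n+'.pkl','wb')); save(d['img'],n+'0.png',1.5)
    print(n,{k:v for k,v in d.items() if k not in('img',)})
print(read_state())
E
```

```text
pics
top {'vfov': 46.56927132986662, 'cx': 253.05474856478455, 'cy': 189.46319934173187, 'extrinsics': array([[-2.48122185e-02,  9.82131787e-01, -1.86551618e-01,
         2.02839670e+02],
       [-9.99549187e-01, -2.75284722e-02, -1.19835720e-02,
        -5.31347599e+01],
       [-1.69049280e-02,  1.86170180e-01,  9.82372072e-01,
         1.74158473e+03],
       [ 0.00000000e+00,  0.00000000e+00,  0.00000000e+00,
         1.00000000e+00]]), 'E': array([[-2.48122185e-02,  9.82131787e-01, -1.86551618e-01,
         2.02839670e+02],
       [-9.99549187e-01, -2.75284722e-02, -1.19835720e-02,
        -5.31347599e+01],
       [-1.69049280e-02,  1.86170180e-01,  9.82372072e-01,
         1.74158473e+03],
       [ 0.00000000e+00,  0.00000000e+00,  0.00000000e+00,
         1.00000000e+00]]), 'f': np.float64(446.1482956668223)}
scene {'vfov': 50.48696316814319, 'cx': 254.6666557680738, 'cy': 189.81922374968633, 'extrinsics': array([[-9.05701780e-01, -3.66292171e-01,  2.13387747e-01,
         7.91430390e+02],
       [ 4.23781876e-01, -7.69708102e-01,  4.77449850e-01,
         5.58285975e+02],
   
[... 1393 characters left out ...]
 'qpos': array([ 1.13520952,  0.62914313,  0.03846189,  1.518131  , -0.02701128,
        0.99627209, -0.01997555]), 'qd': array([ 5.86818982e-04, -1.80675296e-03,  7.77156645e-04, -2.94504975e-03,
        2.95296600e-05,  1.61892303e-03,  1.71842920e-03]), 'tau': array([ 1.99099733e-03, -5.63797116e+01,  1.22771468e+00, -1.93650520e+01,
        1.11220451e-02,  7.42042641e-03,  3.43276520e-05]), 'eef_pos': array([ 234.78752702, -605.6401018 ,  244.59675545]), 'tool_rot': array([-3.14015719e+00,  5.26899285e-06,  3.69794370e-01]), 'force': array([-0.01691379, -0.34380614,  0.14483921]), 'torque': array([-0.0049094 ,  0.00318361,  0.04784978]), 'gripper_force': 0.0, 'width': 85.45901845952515}
```

View pics/top0.png

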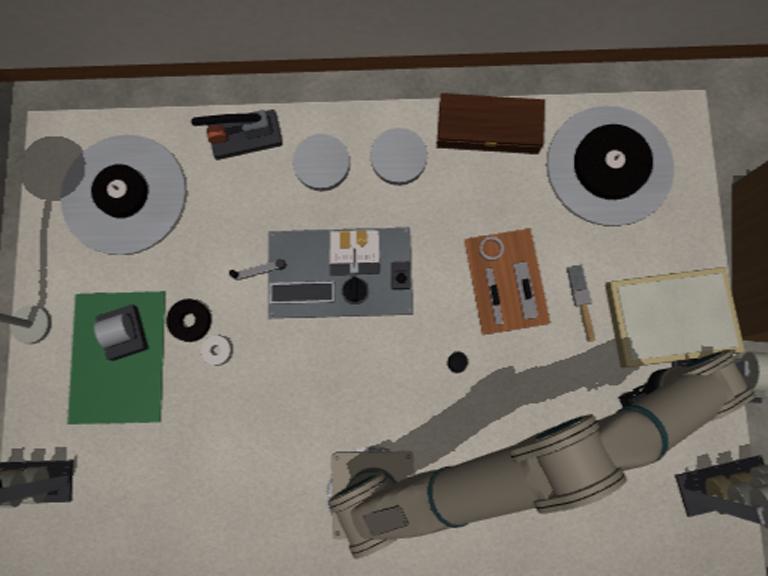

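View pics/scene0.png

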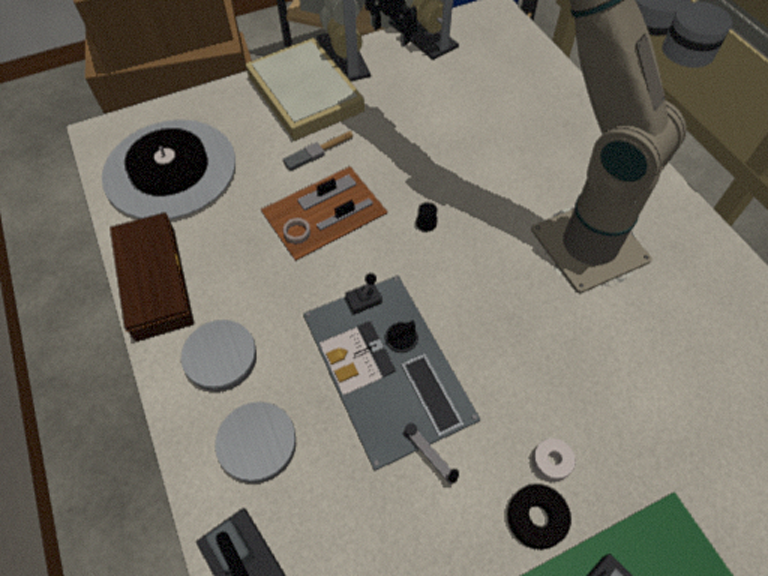

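```bash
python3 - <<'E'
from h import *
import pickle
d=pickle.load(open('top.pkl','rb'));s=pickle.load(open('scene.pkl','rb'))
for n,u,v,z in [('gTL',268,231,12),('gTR',409,226,12),('gBR',413,314,12),('gBL',269,318,12),('wide',527,289,46),('wideTop',521,264,16),('wideBot',532,318,16),('narrow',494,295,46),('knob',355,290,62),('lever',402,276,80),('post',233,274,72),('pivot',281,264,40),('padTL',465,239,8),('padTR',530,229,8),('padBL',483,333,8),('padBR',549,323,8)]:
    print(n,ray(d,u/1.5,v/1.5,z).round(0))
for n,u,v,z in [('g far right',305,313,12),('g near right',400,277,12),('g near left',479,418,12),('g far left',375,468,12),('wide',326,187,46),('knob',402,333,62),('ball',371,280,87)]:
    print('s',n,ray(s,u/1.5,v/1.5,z).round(0))
E
```

```text
gTL [685. 263.  12.]
gTR [ 687. -115.   12.]
gBR [ 450. -117.   12.]
gBL [449. 259.  12.]
wide [ 502. -410.   46.]
wideTop [ 574. -405.   16.]
wideBot [ 430. -425.   16.]
narrow [ 488. -325.   46.]
knob [508.  30.  62.]
lever [538. -90.  80.]
post [557. 341.  72.]
pivot [587. 224.  40.]
padTL [ 648. -263.    8.]
padTR [ 671. -437.    8.]
padBL [ 396. -297.    8.]
padBR [ 417. -469.    8.]
s g far right [ 681. -109.   12.]
s g near right [ 450. -103.   12.]
s g near left [454. 263.  12.]
s g far left [683. 265.  12.]
s wide [ 510. -396.   46.]
s knob [521.  50.  62.]
s ball [531. -81.  87.]
```

Call:
move_arm(rows="0.98 -0.3 0.1 0 0 0.15 -1;0.98 -0.3 0.2 0 0 0.15 -1;0.98 -0.3 0.2 0 0 0.15 -1;0.98 -0.3 0.2 0 0 0.15 -1;0.98 -0.3 0.2 0 0 0.15 -1;0.98 -0.3 0.2 0 0 0.15 -1;0.98 -0.3 0.2 0 0 0.15 -1;0.98 -0.3 0.2 0 0 0.15 -1;0.98 -0.3 0.2 0 0 0.15 -1;0.98 -0.3 0.2 0 0 0.15 -1;0.98 -0.3 0.2 0 0 0.15 -1")

```text
clock: 1.07
eef_pos: [475.6, -416.8, 185.2]
tool_rot: [3.141, 0.001, 0.133]
force: [-0.0, 0.3, 0.8]
width: 85.4
gripper_force: 0.0
```

```bash
python3 - <<'E'
from h import *
import pickle
d=cam('wrist'); pickle.dump(d,open('w1.pkl','wb')); save(d['img'],'w1.png',1.5); s=read_state()
print(s['eef_pos'],s['tool_rot'],s['qd'].round(3),s['force'])
E
```

```text
[ 475.07762967 -417.41188906  185.43912845] [3.14062456e+00 1.09788778e-03 1.31880309e-01] [ 0.015 -0.005  0.004 -0.002 -0.004 -0.001 -0.   ] [-0.42474836 -0.62962584  0.46016818]
```

View pics/w1.png

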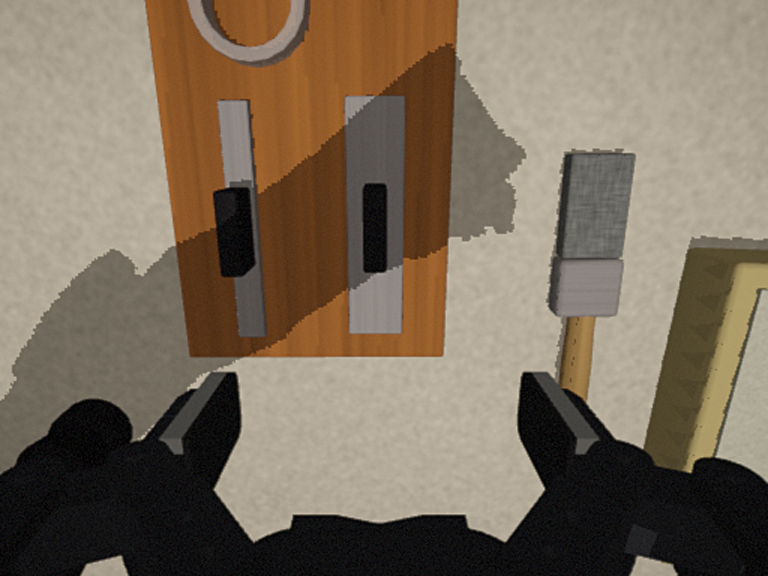

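```bash
python3 - <<'E'
from h import *
import pickle
d=pickle.load(open('w1.pkl','rb'))
c=[ray(d,u/1.5,v/1.5,16) for u,v in [(345.5,97),(405,97),(402.5,333),(349.5,333)]]
g=[ray(d,u/1.5,v/1.5,46) for u,v in [(364,184),(387,184),(386,271),(363,271)]]
for q in (c,g):
    q=np.array(q)[:,:2];m=q.mean(0);a=(q[0]+q[1]-q[2]-q[3])/2;print(m.round(1),np.linalg.norm(a),np.linalg.norm(q[0]-q[1]),np.arctan2(a[1],a[0]))
t=np.array(read_state()['eef_pos']);yaw=0.132
dv=np.array([*m,36])-t;print(dv, dv[0]*np.cos(yaw)+dv[1]*np.sin(yaw), dv[0]*np.sin(yaw)-dv[1]*np.cos(yaw))
E
```

```text
[ 503.3 -411. ] 148.25572985615847 34.88295229094925 0.1348560243751011
[ 504.7 -410.6] 49.683646580425574 12.75020588198868 0.11982345294965176
[  29.59190537    6.77149285 -149.43912845] 30.225718423754902 -2.817787227840816
```

Call:
move_arm(rows="0.095 -0.008 0.1 0 0 0 -1;0.095 -0.008 0.22 0 0 0 -1;0.095 -0.008 0.34 0 0 0 -1;0.095 -0.008 0.42 0 0 0 -1;0.095 -0.008 0.47 0 0 0 -1;0.095 -0.008 0.495 0 0 0 -1;0.095 -0.008 0.495 0 0 0 -1")

```text
clock: 1.7
eef_pos: [502.3, -410.5, 35.3]
tool_rot: [-3.14, 0.003, 0.132]
force: [0.4, 0.1, -0.1]
width: 85.6
gripper_force: 0.0
```

Call:
move_arm(rows="0 0 0 0 0 0 0;0 0 0 0 0 0 0.5;0 0 0 0 0 0 1;0 0 0 0 0 0 1;0 0 0 0 0 0 1;0 0 0 0 0 0 1;0 0 0 0 0 0 1;0 0 0 0 0 0 1")

```text
clock: 2.37
eef_pos: [504.9, -410.1, 37.6]
tool_rot: [3.141, -0.001, 0.134]
force: [-1.3, -0.3, 5.1]
width: 12.8
gripper_force: 59.7
```

Call:
move_arm(rows="0 0 -0.14 0 0 0 1;0 0 -0.28 0 0 0 1;0 0 -0.42 0 0 0 1;0 0 -0.56 0 0 0 1;0 -0.1 -0.66 0 0 -0.05 1;0 -0.2 -0.7 0 0 -0.12 1;0 -0.33 -0.72 0 0 -0.19 1;0 -0.45 -0.72 0 0 -0.26 1;0 -0.58 -0.72 0 0 -0.33 1;0 -0.7 -0.72 0 0 -0.39 1;0 -0.8 -0.72 0 0 -0.45 1;0 -0.85 -0.72 0 0 -0.47 1")

```text
clock: 3.37
eef_pos: [468.8, -151.9, 252.2]
tool_rot: [-3.137, -0.001, 0.881]
force: [-0.4, -0.1, -3.9]
width: 12.7
gripper_force: 59.9
```

```bash
python3 - <<'E'
from h import *
s=read_state(); print(s['qpos'].round(2),s['eef_pos'],s['tool_rot'],s['width'])
t=np.array(s['eef_pos']);yaw=s['tool_rot'][2]
dv=np.array([420,110,250])-t;print(dv, (dv[0]*np.cos(yaw)+dv[1]*np.sin(yaw))/300, (dv[0]*np.sin(yaw)-dv[1]*np.cos(yaw))/300,(1.571-yaw)/1.571)
E
```

```text
[ 0.33  0.4  -0.1   1.93  0.05  0.82 -0.49] [ 468.75630116 -151.88082365  252.17441329] [-3.13739563e+00 -6.83777334e-04  8.81433910e-01] 12.699847277085674
[-48.75630116 261.88082365  -2.17441329] 0.5702318883113758 -0.6806365167680916 0.4389344942065553
```

Call:
move_arm(rows="0.07 -0.09 0 0 0 -0.06 1;0.15 -0.18 0 0 0 -0.13 1;0.23 -0.27 0 0 0 -0.2 1;0.31 -0.36 0 0 0 -0.27 1;0.39 -0.46 0 0 0 -0.34 1;0.47 -0.56 0 0 0 -0.4 1;0.54 -0.64 0 0 0 -0.44 1;0.57 -0.68 0 0 0 -0.44 1;0.57 -0.68 0 0 0 -0.44 1;0.57 -0.68 0 0 0 -0.44 1")

```text
clock: 4.2
eef_pos: [423.6, 105.3, 252.4]
tool_rot: [-3.141, 0.001, 1.565]
force: [-0.0, -1.0, -3.9]
width: 13.0
gripper_force: 59.9
```

```bash
python3 - <<'E'
from h import *
import pickle
d=cam('wrist'); pickle.dump(d,open('w2.pkl','wb')); save(d['img'],'w2.png',1.5); s=read_state()
print(s['eef_pos'],s['tool_rot'],s['qpos'].round(2),s['width'])
E
```

```text
[423.88819126 104.22776807 252.40084036] [-3.14063667e+00  1.14661123e-03  1.56283770e+00] [-0.05  0.33 -0.34  2.06  0.16  0.77 -0.49] 12.95234448789137
```

View pics/w2.png

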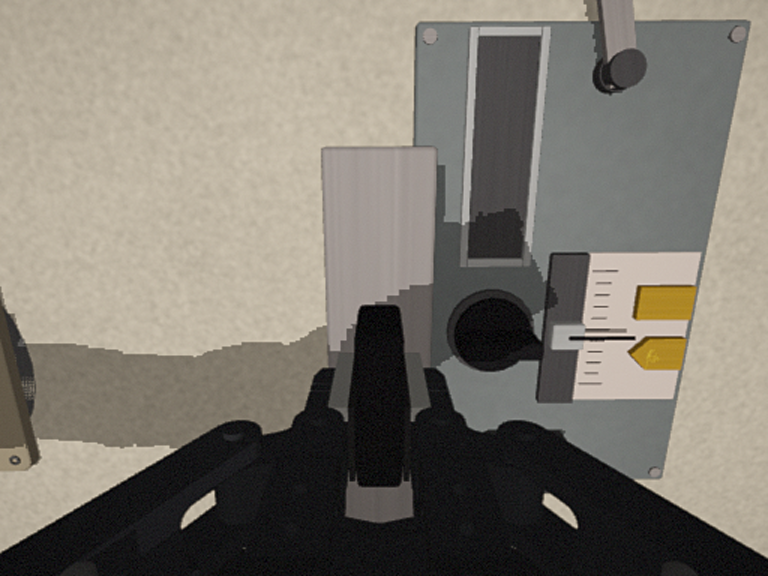

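```bash
python3 - <<'E'
from h import *
import pickle
d=pickle.load(open('w2.pkl','rb')); save(d['img'],'w2c.png',4,(290,5,480,155)) 
im=d['img'].astype(np.float32)**.6*9; 
save(np.clip(im[5:185,290:470],0,255).astype(np.uint8),'w2c.png',3.3)
E
```

```text
(no output)
```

View pics/w2c.png

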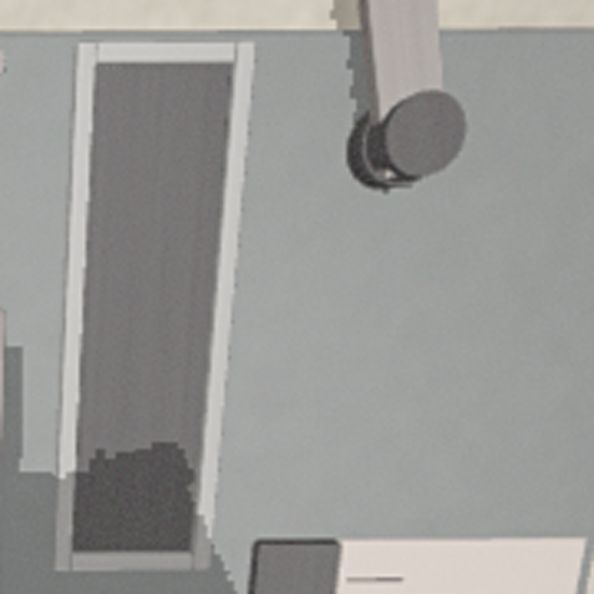

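```bash
python3 - <<'E'
from h import *
import pickle
d=pickle.load(open('w2.pkl','rb'))
def cr(x,y,z): return ray(d,290+(x-1.2)/3.3,5+(y-1.2)/3.3,z)
q=np.array([cr(79,43,18),cr(254,43,18),cr(206,570,18),cr(55,570,18)])[:,:2]
print('bed',q.round(1),q.mean(0)); a=(q[0]+q[1]-q[2]-q[3])/2;b=(q[1]+q[2]-q[0]-q[3])/2
print(np.linalg.norm(a),np.linalg.norm(b),'exp 170,56; yaw',np.arctan2(-a[0],a[1]),np.arctan2(b[1],b[0]))
f=lambda u,v,z:ray(d,u/1.5,v/1.5,z).round(1)
print('corners',f(416,22,12),f(749,21,12),f(662,479,12))
print('needle',f(635,338,33),'idx',f(629,352,30),'base idx',f(685,354,30))
print('knob disc left',f(447,331,30),'top',f(490,290,30))
for z in (36,44,50): print('pivot cap',cr(425,133,z).round(1))
t=np.array(read_state()['eef_pos'])
E
```

```text
bed [[486.8 259.9]
 [541.5 259.6]
 [540.8  90.6]
 [486.6  90.9]] [513.95152812 175.24542403]
169.07522659851765 54.42686474661085 exp 170,56; yaw -0.002672841484751994 -0.005616429069242751
corners [449.8 264.3  12. ] [681.7 263.6  12. ] [ 683.5 -113.7   12. ]
needle [625.6  35.2  33. ] idx [624.3  21.8  30. ] base idx [669.7  19.9  30. ]
knob disc left [476.9  40.7  30. ] top [509.   74.5  30. ]
pivot cap [590.  230.8  36. ]
pivot cap [586.1 229.6  44. ]
pivot cap [583.2 228.7  50. ]
```

```bash
python3 - <<'E'
from h import *
import pickle
d=pickle.load(open('w2.pkl','rb')); d['E']=np.array(d['T_tool_cam'])
for z in (20,21,22): print([ray(d,u/1.5,v/1.5,z)[:2].round(1) for u,v in [(322,148),(437,148),(328,352)]])
s=read_state();t=s['eef_pos'];yaw=s['tool_rot'][2];print(t,yaw)
dv=np.array([514.6,175.2,200])-t;print(dv,dv[0]*np.cos(yaw)+dv[1]*np.sin(yaw), dv[0]*np.sin(yaw)-dv[1]*np.cos(yaw))
E
```

```text
[array([ 73.6, -17.6]), array([73.6, 17.1]), array([  6.9, -17.8])]
[array([ 73.6, -17.7]), array([73.6, 17.2]), array([  6.5, -17.9])]
[array([ 73.6, -17.8]), array([73.6, 17.3]), array([  6. , -18.1])]
[423.88819126 104.22776807 252.40084036] 1.562837698101379
[ 90.71180874  70.97223193 -52.40084036] 71.69191824490672 90.14410024580843
```

Call:
move_arm(rows="0.08 0.1 0 0 0 0 1;0.16 0.2 0 0 0 0 1;0.242 0.3 0 0 0 0 1;0.242 0.3 0.1 0 0 0 1;0.242 0.3 0.22 0 0 0 1;0.242 0.3 0.34 0 0 0 1;0.242 0.3 0.46 0 0 0 1;0.242 0.3 0.56 0 0 0 1;0.242 0.3 0.62 0 0 0 1;0.242 0.3 0.64 0 0 0 1;0.242 0.3 0.64 0 0 0 1;0.242 0.3 0.64 0 0 0 1")

```text
clock: 5.25
eef_pos: [515.5, 176.3, 61.2]
tool_rot: [3.141, 0.0, 1.562]
force: [0.0, 0.5, -3.0]
width: 12.7
gripper_force: 60.0
```

```bash
python3 - <<'E'
from h import *
import pickle
d=cam('wrist'); pickle.dump(d,open('w3.pkl','wb')); save(d['img'],'w3.png',1.5); s=read_state()
print(s['eef_pos'],s['tool_rot'],s['qpos'].round(2),s['width'],s['force'])
E
```

```text
[515.89871624 176.76953051  61.93520559] [ 3.13937410e+00 -5.20614872e-04  1.56231029e+00] [-0.24  0.76 -0.21  1.95  0.33  0.46 -0.7 ] 12.737640362945472 [-0.3180977   0.79456511 -4.64859088]
```

View pics/w3.png

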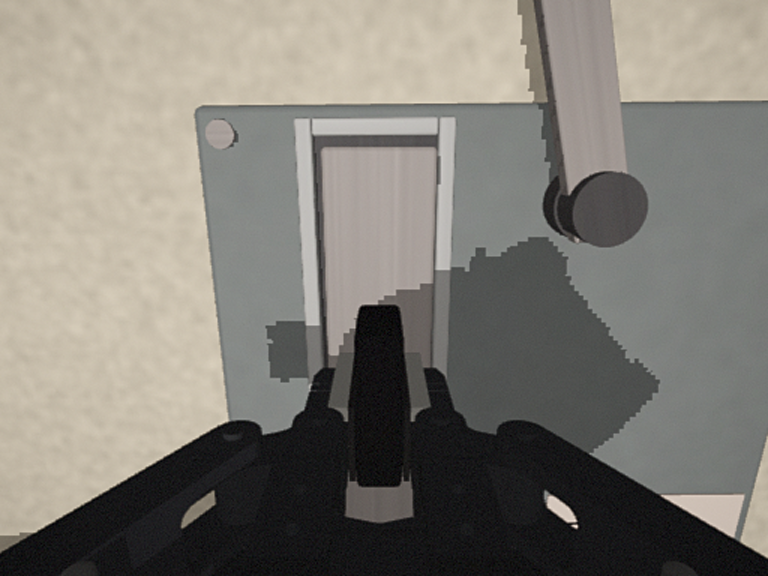

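```bash
python3 - <<'E'
from h import *
import pickle
d=pickle.load(open('w3.pkl','rb')); f=lambda u,v,z:ray(d,u/1.5,v/1.5,z).round(1)[:2]
print('rim outer',f(295,118,18),f(456,118,18),'lower',f(309,382,18),f(447,370,18),'inner far',f(376,135,18))
print('bar',f(321,148,40.5),f(437.5,148,40.5),'low',f(326,340,40.5),f(433,340,40.5))
for z in (36,44,50): print('pivot cap',f(611,209,z))
print('post dir', f(580,0,32),f(590,100,32))
print('corner',f(196,107,12),f(768,101,12))
E
```

```text
rim outer [487.1 260.1] [542.2 259.6] lower [486.8 160.1] [542.2 164.9] inner far [514.8 254.3]
bar [498.2 250. ] [533.5 249.7] low [497.2 187.5] [533.6 187.2]
pivot cap [590.6 230.4]
pivot cap [586.7 231.3]
pivot cap [583.8 232.1]
post dir [575.4 291.2] [581.6 263.7]
corner [451.4 264.5] [652.6 264.7]
```

Call:
move_arm(rows="0 -0.0035 0.02 0 0 0 1;0 -0.0035 0.045 0 0 0 1;0 -0.0035 0.065 0 0 0 1;0 -0.0035 0.067 0 0 0 1;0 -0.0035 0.067 0 0 0 1")

```text
clock: 5.72
eef_pos: [514.0, 177.1, 41.3]
tool_rot: [3.14, 0.0, 1.564]
force: [-0.1, -0.4, 2.6]
width: 12.6
gripper_force: 61.7
```

Call:
move_arm(rows="0 0 0 0 0 0 0.4;0 0 0 0 0 0 -0.2;0 0 0 0 0 0 -1;0 0 0 0 0 0 -1;0 0 0 0 0 0 -1;0 0 -0.05 0 0 0 -1;0 0 -0.15 0 0 0 -1;0.08 0 -0.27 0 0 0 -1;0.18 0.05 -0.38 0 0 -0.05 -1;0.25 0.1 -0.42 0 0 -0.1 -1;0.25 0.1 -0.42 0 0 -0.1 -1;0.25 0.1 -0.42 0 0 -0.1 -1")

```text
clock: 6.72
eef_pos: [545.1, 254.0, 167.9]
tool_rot: [3.138, -0.002, 1.722]
force: [-0.7, -0.7, -1.2]
width: 85.3
gripper_force: 0.0
```

```bash
python3 - <<'E'
from h import *
import pickle
d=cam('wrist'); pickle.dump(d,open('w4.pkl','wb')); save(d['img'],'w4.png',1.5); s=read_state()
print(s['eef_pos'],s['tool_rot'],s['qpos'].round(2),s['width'],s['force'])
E
```

```text
[543.79185231 251.66172503 166.52139039] [-3.14117775e+00  4.81986061e-04  1.72040750e+00] [-0.28  0.67 -0.33  1.73  0.29  0.79 -0.59] 85.26869541383724 [-0.10594318  0.17362825 -0.67613687]
```

View pics/w4.png

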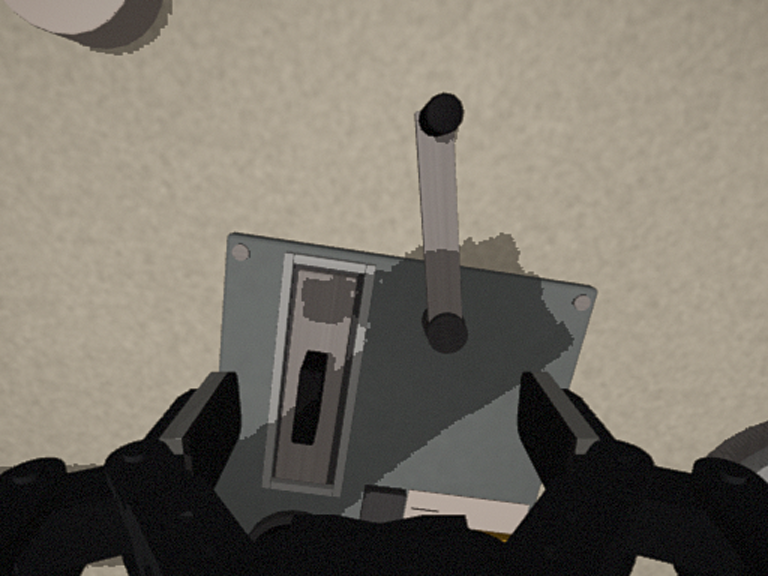

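```bash
python3 - <<'E'
from h import *
import pickle
d=pickle.load(open('w4.pkl','rb')); f=lambda u,v,z:ray(d,u/1.5,v/1.5,z).round(1)[:2]
p=f(443,114,72);
for z in (34,38,42):
  c=f(446,332,z); print(p,c,np.linalg.norm(p-c),np.pi-np.arctan2(*(p-c)[::-1]))
print('corner',f(230,233,12),f(597,289,12),'bar grip',f(325,352,50),f(297,442,50), 'rim',f(288,253,18),f(376,267,18))
E
```

```text
[559.9 346.2] [589.2 230.3] 119.54622536910146 1.3231802179677274
[559.9 346.2] [588.3 231.7] 117.969529964309 1.3276679905037376
[559.9 346.2] [587.5 233.2] 116.3217950342927 1.3312387948810742
corner [452.1 265.8] [682.3 265. ] bar grip [520.3 213.9] [510.7 153.2] rim [489.  260.2] [542.6 259.6]
```

Call:
move_arm(rows="0.12 0.04 0 0 0 -0.05 -0.5;0.24 0.08 0 0 0 -0.1 -0.2;0.3 0.094 0 0 0 -0.115 -0.2;0.3 0.094 0.1 0 0 -0.115 -0.2;0.3 0.094 0.2 0 0 -0.115 -0.2;0.3 0.094 0.3 0 0 -0.115 -0.2;0.3 0.094 0.36 0 0 -0.115 -0.2;0.3 0.094 0.376 0 0 -0.115 -0.2;0.3 0.094 0.376 0 0 -0.115 0.2;0.3 0.094 0.376 0 0 -0.115 0.45;0.3 0.094 0.376 0 0 -0.115 0.45")

```text
clock: 7.68
eef_pos: [559.3, 345.3, 55.3]
tool_rot: [3.14, -0.0, 1.901]
force: [0.1, -0.1, 0.2]
width: 23.5
gripper_force: 0.0
```

```bash
python3 - <<'E'
from h import *
s=read_state(); t=s['eef_pos'];yaw=s['tool_rot'][2]
print(t,yaw,s['qpos'].round(2),s['width'],s['force'],s['gripper_force'])
P=np.array([588.3,230.3])
for q in (1.32,1.2,1.05,.9,.75,.6,.45,.3,.15,0,-.03):
    v=P+120*np.array([-np.cos(q),np.sin(q)])-t[:2]; th=1.9+(1.32-q)*.65
    print(q,((v[0]*np.cos(yaw)+v[1]*np.sin(yaw))/300).round(3),((v[0]*np.sin(yaw)-v[1]*np.cos(yaw))/300).round(3),(-(th-1.9)/1.571).round(3))
E
```

```text
[559.3371455  345.31596269  55.28037039] 1.900710987416315 [-0.41  0.89 -0.31  1.62  0.39  0.69 -0.59] 23.467325216947287 [ 0.05012694 -0.09122185  0.17782497] 0.0Traceback (most recent call last):
  File "<stdin>", line 7, in <module>
AttributeError: 'float' object has no attribute 'round'
```

```bash
python3 - <<'E'
from h import *
s=read_state(); t=s['eef_pos'];yaw=s['tool_rot'][2]
P=np.array([588.3,230.3])
for q in (1.32,1.2,1.05,.9,.75,.6,.45,.3,.15,0,-.03):
    v=P+120*np.array([-np.cos(q),np.sin(q)])-t[:2]; th=1.9+(1.32-q)*.65
    print(q,round((v[0]*np.cos(yaw)+v[1]*np.sin(yaw))/300,3),round((v[0]*np.sin(yaw)-v[1]*np.cos(yaw))/300,3),round(-(th-1.9)/1.571,3))
E
```

```text
1.32 0.005 -0.001 -0.0
1.2 0.006 -0.049 -0.05
1.05 -0.001 -0.109 -0.112
0.9 -0.017 -0.167 -0.174
0.75 -0.041 -0.221 -0.236
0.6 -0.073 -0.272 -0.298
0.45 -0.113 -0.317 -0.36
0.3 -0.158 -0.356 -0.422
0.15 -0.209 -0.388 -0.484
0 -0.264 -0.411 -0.546
-0.03 -0.276 -0.415 -0.559
```

Call:
move_arm(rows="0.006 -0.049 0 0 0 -0.05 0.45;-0.001 -0.109 0 0 0 -0.112 0.45;-0.017 -0.167 0 0 0 -0.174 0.45;-0.041 -0.221 0 0 0 -0.236 0.45;-0.073 -0.272 0 0 0 -0.298 0.45;-0.113 -0.317 0 0 0 -0.36 0.45;-0.158 -0.356 0 0 0 -0.422 0.45;-0.209 -0.388 0 0 0 -0.484 0.45;-0.25 -0.405 0 0 0 -0.54 0.45;-0.26 -0.41 0 0 0 -0.546 0.45;-0.264 -0.411 0 0 0 -0.546 0.45")

```text
clock: 8.6
eef_pos: [468.7, 229.6, 55.1]
tool_rot: [3.14, 0.002, 2.755]
force: [-0.3, -0.2, -0.0]
width: 23.5
gripper_force: 0.0
```

Call:
move_arm(rows="-0.0025 -0.006 0 0 0 0 0.45;-0.005 -0.012 0 0 0 0 0.45;-0.005 -0.012 0 0 0 0 0.45")

```text
clock: 8.85
eef_pos: [468.4, 227.9, 54.5]
tool_rot: [3.139, 0.001, 2.759]
force: [0.9, 2.1, 1.7]
width: 23.5
gripper_force: 0.9
```

Call:
move_arm(rows="-0.003 -0.006 0 0 0 0 0.45;-0.003 -0.006 0 0 0 0 0.45;-0.003 -0.009 0 0 0 0 0.45;-0.003 -0.009 0 0 0 0 0.45")

```text
clock: 9.18
eef_pos: [468.4, 227.7, 54.5]
tool_rot: [3.134, -0.0, 2.761]
force: [0.9, 6.7, -0.6]
width: 23.6
gripper_force: 3.4
```

Call:
move_arm(rows="0.005 0.013 0 0 0 0 0.3;0.005 0.013 0 0 0 0 0.1;0.005 0.013 -0.03 0 0 0 0.1;0.005 0.013 -0.15 0 0 0 0.1;0.005 0.013 -0.28 0 0 0.05 0.1;-0.05 -0.07 -0.38 0 0 0.12 0;-0.12 -0.17 -0.38 0 0 0.19 0;-0.19 -0.27 -0.38 0 0 0.26 -0.2;-0.26 -0.37 -0.38 0 0 0.33 -0.5;-0.32 -0.46 -0.38 0 0 0.4 -1;-0.36 -0.53 -0.38 0 0 0.47 -1;-0.36 -0.53 -0.38 0 0 0.52 -1")

```text
clock: 10.18
eef_pos: [508.1, 27.9, 168.0]
tool_rot: [-3.138, 0.004, 1.927]
force: [-0.2, 0.4, -0.8]
width: 85.4
gripper_force: 0.0
```

Call:
move_arm(rows="0 0 0 0 0 0.08 -1;0 0 0 0 0 0.16 -1;0 0 0 0 0 0.24 -1;0 0 0 0 0 0.32 -1;0 0 0 0 0 0.4 -1;0 0 0 0 0 0.48 -1;0 0 0 0 0 0.56 -1;0 0 0 0 0 0.64 -1;0 0 0 0 0 0.72 -1;0 0 0 0 0 0.8 -1;0 0 0 0 0 0.88 -1;0 0 0 0 0 0.95 -1")

```text
clock: 11.18
eef_pos: [507.6, 35.5, 168.4]
tool_rot: [-3.141, 0.001, 0.443]
force: [0.4, -0.3, 0.2]
width: 85.3
gripper_force: 0.0
```

Call:
move_arm(rows="0.009 -0.018 0 0 0 0.07 -1;0.009 -0.018 0 0 0 0.14 -1;0.009 -0.018 0 0 0 0.21 -1;0.009 -0.018 0 0 0 0.28 -1;0.009 -0.018 0 0 0 0.28 -1;0.009 -0.018 0 0 0 0.28 -1")

```text
clock: 11.68
eef_pos: [508.0, 41.7, 168.2]
tool_rot: [-3.141, 0.001, 0.013]
force: [-0.4, 0.1, 0.8]
width: 85.5
gripper_force: 0.0
```

```bash
python3 - <<'E'
from h import *
import pickle
d=cam('wrist'); pickle.dump(d,open('w5.pkl','wb')); save(d['img'],'w5.png',1.5); s=read_state()
print(s['eef_pos'],s['tool_rot'],s['qpos'].round(2),s['width'],s['force'])
E
```

```text
[508.07799561  41.67552773 168.16253036] [-3.14131147e+00  3.94563846e-04  1.29815635e-02] [-0.22  0.54  0.12  1.99 -0.11  0.62 -1.59] 85.11913819386746 [-0.25371053 -0.4442067  -0.1059866 ]
```

View pics/w5.png

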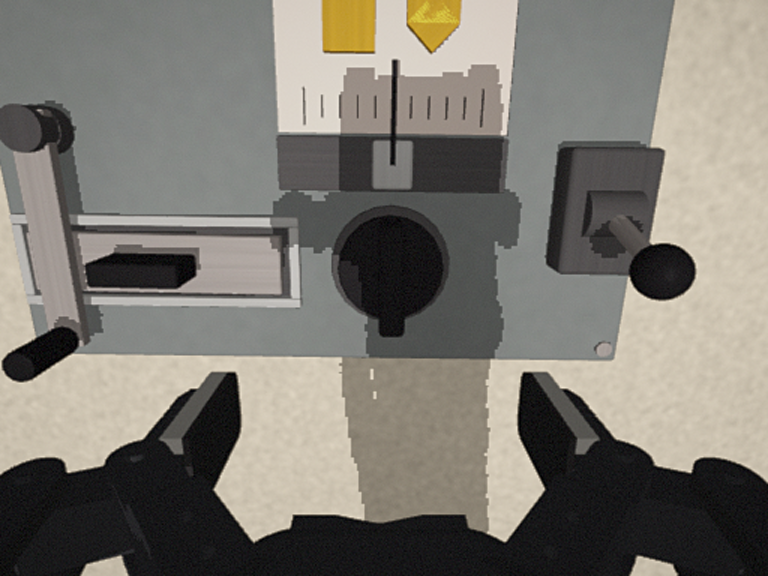

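```bash
python3 - <<'E'
from h import *
import pickle
d=pickle.load(open('w5.pkl','rb')); f=lambda u,v,z:ray(d,u/1.5,v/1.5,z).round(1)
print('needle tip',f(395.5,60,33),'base',f(393.5,163,33))
for z in (20,28,33): print('idx tip',f(433.5,52,z),'shoulders',f(408,24,z),f(461,24,z),'square',f(323,52,z),f(375,52,z))
for z in (24,30): print('disc',f(333,263,z),f(448,263,z),f(390,206,z))
print('bar end',f(379,336,62),f(404,336,62)); print('ball',f(662,271,87)); print('corner',f(613,359,12))
im=d['img'].astype(float); im=np.clip(im**.45*18,0,255).astype(np.uint8)
save(im,'w5c.png',5,(215,0,335,110))
# knob region separately stretched
k=np.clip((d['img'][130:230,215:305].astype(float))*6,0,255).astype(np.uint8)
a=cv2.resize(im[0:110,215:315],None,fx=4,fy=4,interpolation=cv2.INTER_CUBIC); b=cv2.resize(k,None,fx=4,fy=4,interpolation=cv2.INTER_CUBIC)
H=440; o=np.zeros((H,800,3),np.uint8); o[:440,:400]=a; o[:400,420:780]=b
save(o,'w5c.png')
E
```

```text
needle tip [624.6  34.8  33. ] base [574.   34.7  33. ]
idx tip [630.9  14.3  20. ] shoulders [644.   28.3  20. ] [6.444e+02 6.000e-01 2.000e+01] square [630.2  73.1  20. ] [630.5  45.4  20. ]
idx tip [629.4  15.2  28. ] shoulders [642.2  28.7  28. ] [642.5   1.8  28. ] square [628.7  72.2  28. ] [629.1  45.4  28. ]
idx tip [628.5  15.7  33. ] shoulders [641.  29.  33.] [641.4   2.5  33. ] square [627.8  71.7  33. ] [628.1  45.3  33. ]
disc [516.2  69.   24. ] [517.1   0.9  24. ] [550.   35.9  24. ]
disc [517.6  68.5  30. ] [518.4   1.8  30. ] [550.7  36.1  30. ]
bar end [485.4  41.4  62. ] [485.6  28.   62. ]
ball [529.1 -87.6  87. ]
corner [ 451.1 -112.9   12. ]
```

View pics/w5c.png

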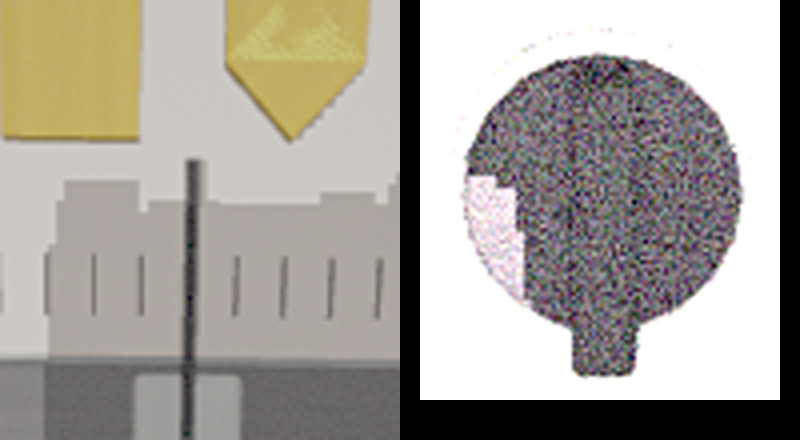

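Call:
move_arm(rows="0.024 0.023 0 0 0 -0.08 -1;0.024 0.023 0 0 0 -0.16 -1;0.024 0.023 0 0 0 -0.24 -1;0.024 0.023 0 0 0 -0.32 -1;0.024 0.023 0 0 0 -0.4 -1;0.024 0.023 0 0 0 -0.48 -1;0.024 0.023 0 0 0 -0.56 -1;0.024 0.023 0 0 0 -0.64 -1;0.024 0.023 0 0 0 -0.72 -1;0.024 0.023 0 0 0 -0.8 -1;0.024 0.023 0 0 0 -0.88 -1;0.024 0.023 0 0 0 -0.95 -1")

```text
clock: 12.73
eef_pos: [515.6, 34.5, 168.2]
tool_rot: [3.141, -0.0, 1.51]
force: [0.5, -0.4, -0.0]
width: 85.5
gripper_force: 0.0
```

Call:
move_arm(rows="0 0 0 0 0 -0.08 -1;0 0 0 0 0 -0.16 -1;0 0 0 0 0 -0.24 -1;0 0 0 0 0 -0.32 -1;0 0 0 0 0 -0.4 -1;0 0 0 0 0 -0.48 -1;0 0 0 0 0 -0.56 -1;0 0 0 0 0 -0.64 -1;0 0 0 0 0 -0.72 -1;0 0 0 0 0 -0.8 -1;0 0 0 0 0 -0.88 -1;0 0 0 0 0 -0.95 -1")

```text
clock: 13.73
eef_pos: [515.7, 34.2, 168.2]
tool_rot: [-3.141, 0.0, 3.002]
force: [-0.3, 0.2, -0.5]
width: 85.2
gripper_force: 0.0
```

```bash
python3 - <<'E'
from h import *
import pickle
d=pickle.load(open('w5.pkl','rb')); f=lambda u,v,z:ray(d,u,v,z).round(1)
for z in (24,30): print('disc',f(226.3,178,z),f(295,178,z),f(260.6,143.8,z))
s=read_state();t=s['eef_pos'];yaw=s['tool_rot'][2]; print(t,yaw,s['qpos'].round(2),s['width'])
E
```

```text
disc [513.8  65.2  24. ] [514.6   4.   24. ] [544.5  35.3  24. ]
disc [515.2  64.7  30. ] [516.    4.9  30. ] [545.3  35.5  30. ]
[515.67952556  34.21484916 168.21602885] 3.00239225344104 [ 0.36  0.65 -0.74  1.95  0.62  0.78  0.7 ] 85.24562681241275
```

Call:
move_arm(rows="0.003 0.002 0.1 0 0 -0.04 -1;0.003 0.002 0.2 0 0 -0.089 -1;0.003 0.002 0.3 0 0 -0.089 -1;0.003 0.002 0.36 0 0 -0.089 -1;0.003 0.002 0.38 0 0 -0.089 -1;0.003 0.002 0.38 0 0 -0.089 0;0.003 0.002 0.38 0 0 -0.089 0.5;0.003 0.002 0.38 0 0 -0.089 1;0.003 0.002 0.38 0 0 -0.089 1;0.003 0.002 0.38 0 0 -0.089 1;0.003 0.002 0.38 0 0 -0.089 1;0.003 0.002 0.38 0 0 -0.089 1")

```text
clock: 14.73
eef_pos: [515.5, 35.3, 54.9]
tool_rot: [-3.141, 0.002, 3.134]
force: [-0.6, -0.9, 5.7]
width: 12.7
gripper_force: 58.5
```

Call:
move_arm(rows="0 0 0 0 0 0.05 1;0 0 0 0 0 0.11 1;0 0 0 0 0 0.17 1;0 0 0 0 0 0.23 1;0 0 0 0 0 0.29 1;0 0 0 0 0 0.35 1;0 0 0 0 0 0.41 1;0 0 0 0 0 0.47 1;0 0 0 0 0 0.53 1;0 0 0 0 0 0.59 1;0 0 0 0 0 0.64 1;0 0 0 0 0 0.64 1")

```text
clock: 15.73
eef_pos: [515.1, 34.7, 54.9]
tool_rot: [-3.141, 0.002, 2.125]
force: [-1.3, -2.5, 6.6]
width: 12.6
gripper_force: 58.6
```

Call:
move_arm(rows="0 0 0 0 0 0.05 1;0 0 0 0 0 0.11 1;0 0 0 0 0 0.17 1;0 0 0 0 0 0.23 1;0 0 0 0 0 0.29 1;0 0 0 0 0 0.35 1;0 0 0 0 0 0.41 1;0 0 0 0 0 0.47 1;0 0 0 0 0 0.53 1;0 0 0 0 0 0.58 1;0 0 0 0 0 0.6 1;0 0 0 0 0 0.6 1")

```text
clock: 16.73
eef_pos: [514.4, 34.6, 54.9]
tool_rot: [3.142, 0.002, 1.185]
force: [-1.3, -2.0, 8.7]
width: 12.7
gripper_force: 58.9
```

Call:
move_arm(rows="0 0 0 0 0 0 0.2;0 0 0 0 0 0 -1;0 0 0 0 0 0 -1;0 0 0 0 0 0 -1;0 0 -0.1 0 0 0 -1;0 0 -0.2 0 0 0 -1;-0.01 0.04 -0.24 0 0 0.07 -1;-0.02 0.08 -0.24 0 0 0.15 -1;-0.03 0.105 -0.24 0 0 0.23 -1;-0.03 0.105 -0.24 0 0 0.31 -1;-0.03 0.105 -0.24 0 0 0.39 -1;-0.03 0.105 -0.24 0 0 0.45 -1")

```text
clock: 17.73
eef_pos: [540.7, 15.4, 125.8]
tool_rot: [-3.141, -0.0, 0.474]
force: [0.3, 0.1, 0.3]
width: 85.2
gripper_force: 0.0
```

Call:
move_arm(rows="0 0 0 0 0 0.07 -1;0 0 0 0 0 0.15 -1;0 0 0 0 0 0.23 -1;0 0 0 0 0 0.3 -1;0 0 0 0 0 0.3 -1;0 0 0 0 0 0.3 -1;0 0 0 0 0 0.3 -1")

```text
clock: 18.32
eef_pos: [540.6, 15.6, 125.8]
tool_rot: [-3.141, 0.0, 0.012]
force: [-0.3, 0.5, -0.2]
width: 85.4
gripper_force: 0.0
```

```bash
python3 - <<'E'
from h import *
import pickle
d=cam('wrist'); pickle.dump(d,open('w6.pkl','wb')); s=read_state()
print(s['eef_pos'],s['tool_rot'],s['qpos'].round(2),s['width'],s['force'])
print(proj(d,[629,14.5,20]),proj(d,[625,15,33]))
im=d['img'].astype(int)
# yellow mask extents
m=(im[:,:,0]-im[:,:,2]>45)
n,l,st,c=cv2.connectedComponentsWithStats(m.astype(np.uint8))
for i in range(1,n):
    if st[i,4]>80: print(st[i],c[i])
u,v=map(int,proj(d,[600,15,33]));
for r in range(max(0,v-30),min(384,v+60),10): print(r, im[r,u-14:u+15].mean(1).astype(int))
E
```

```text
[540.66494142  15.48800329 125.87085956] [-3.14134550e+00  7.20341117e-05  1.09398784e-02] [-0.19  0.65  0.17  1.94 -0.19  0.57 -1.46] 85.42439340231613 [ 0.12434901 -0.25652447  0.30184792]
(np.float64(255.65117610532644), np.float64(76.44322263251698)) (np.float64(254.98918006364843), np.float64(81.39287024802877))
[ 167    1   45   73 3022] [189.50529451  36.43315685]
[ 235    2   42   72 2540] [255.20433071  32.33740157]
90 [145 145 145 145 146 145 147 145 143 145 150 148  48   9  19  39 105 152
 148 145 148 146 145 146 145 145 146 146 145]
100 [147 146 144 144 146 146 145 144 147 148 149 120  31  15  18  55 128 150
 145 145 144 146 145 143 145 145 146 147 147]
110 [ 59  77 149 148 146 144 145 146 146 148 146 119  37  12  18  50 127 148
 145 144 146 145 146 146 145 148 145  59  75]
120 [ 60  76 146 147 144 143 146 144 143 148 146  93  23  10  18  71 150 150
 146 145 144 143 145 146 145 148 143  46  92]
130 [145 146 148 145 145 146 147 147 146 149 149  94  29  10  26  85 153 149
 146 145 146 147 146 144 146 145 146 146 145]
140 [ 99  99  98 100  98  98 100  98 102 100  99  61  24  18  21  57 104 101
 101 100 100 100 101 100  98  98  94  71  48]
150 [122 124 123 122 123 122 121 123 122 126 125  54  18   8  36  89 131 126
 122 125 128 128 126 126 128 128 123 114  83]
160 [122 124 122 121 121 122 120 120 123 124 126 124 124 127 126 126 124 123
 123 121 125 125 123 125 127 124 121 113  67]
170 [122 122 121 120 121 120 118 119 118 121 124 124 118 119 122 120 121 120
 120 120 122 125 123 125 123 121 117 107  61]
```

```bash
cat > meas.py <<'E'
from h import *
def meas(d,zi=20,zn=33):
    im=d['img'].astype(float); y=im[:,:,0]-im[:,:,2]
    m=(y>45).astype(np.uint8); n,l,st,c=cv2.connectedComponentsWithStats(m)
    i=[i for i in range(1,n) if st[i,4]>800]; i=max(i,key=lambda k:c[k][0]); 
    I=[]; 
    for r in range(st[i,1]+2,st[i,1]+st[i,3]):
        x=np.where(l[r]==i)[0]; a,b=x.min(),x.max()
        # subpixel edges
        th=40; ul=a-1+(th-y[r,a-1])/(y[r,a]-y[r,a-1]); ur=b+(y[r,b]-th)/(y[r,b]-y[r,b+1])
        L,U=ray(d,ul,r,zi),ray(d,ur,r,zi); I.append((r,*((L+U)/2)[:2],L[1]-U[1],(ul+ur)/2))
    I=np.array(I); tipr=st[i,1]+st[i,3]
    N=[]; g=im.mean(2)
    for r in range(tipr-15,tipr+75):
        c0=int(I[-5:,4].mean()); w=g[r,c0-25:c0+26]; b=np.median(w); dk=np.clip(b*.75-w,0,None); k=int(np.argmin(w))
        s=slice(max(k-4,0),k+5); 
        if b>70 and w[k]<30 and 2<(w[s]<b*.5).sum()<7: 
            u=c0-25+(np.arange(51)[s]*dk[s]).sum()/dk[s].sum(); P=ray(d,u,r,zn); N.append((r,P[0],P[1],u))
    return I,np.array(N)
if __name__=='__main__':
    import pickle,sys
    d=pickle.load(open(sys.argv[1],'rb')); I,N=meas(d)
    print('idx rows',I[[0,5,15,25,35,45,-20,-10,-3]].round(2)); print('needle',N[::8].round(2),N[-1])
    p=np.polyfit(I[:-1,1],I[:-1,2],1); q=np.polyfit(N[:,1],N[:,2],1); print('slopes',p,q)
    xt=N[:,1].max(); print('needle tip y',np.polyval(q,xt),'index centre line y there (gauge slope)',np.median(I[:,2]-q[0]*(I[:,1]-xt)),np.polyval(p,xt))
E
python3 meas.py w6.pkl; python3 - <<'E'
from h import *
import pickle
d=pickle.load(open('w6.pkl','rb')); save(d['img'],'w6.png',4,(165,0,355,150))
E
```

```text
idx rows [[  4.   673.8   15.28  28.22 255.46]
 [  9.   670.87  15.24  28.32 255.47]
 [ 19.   664.95  15.28  28.27 255.27]
 [ 29.   658.94  15.21  28.21 255.26]
 [ 39.   652.82  15.24  28.12 255.08]
 [ 49.   646.6   15.25  28.15 254.94]
 [ 54.   643.45  15.2   25.85 254.95]
 [ 64.   637.08  15.27  12.94 254.71]
 [ 71.   632.55  15.22   3.87 254.69]]
needle [[ 83.   623.98  15.91 253.59]
 [ 91.   618.93  15.86 253.58]
 [ 99.   613.81  15.91 253.41]
 [107.   608.62  15.84 253.4 ]
 [115.   603.35  15.83 253.33]
 [123.   598.01  15.87 253.17]
 [131.   592.59  15.91 253.02]
 [146.   582.22  16.   252.7 ]] [148.         580.81540908  16.01020809 252.66779279]
slopes [1.51923889e-04 1.51406164e+01] [-8.45569346e-04  1.63994630e+01]
needle tip y 15.871842378495845 index centre line y there (gauge slope) 15.27531982050001 15.235414253141974
```

View pics/w6.png

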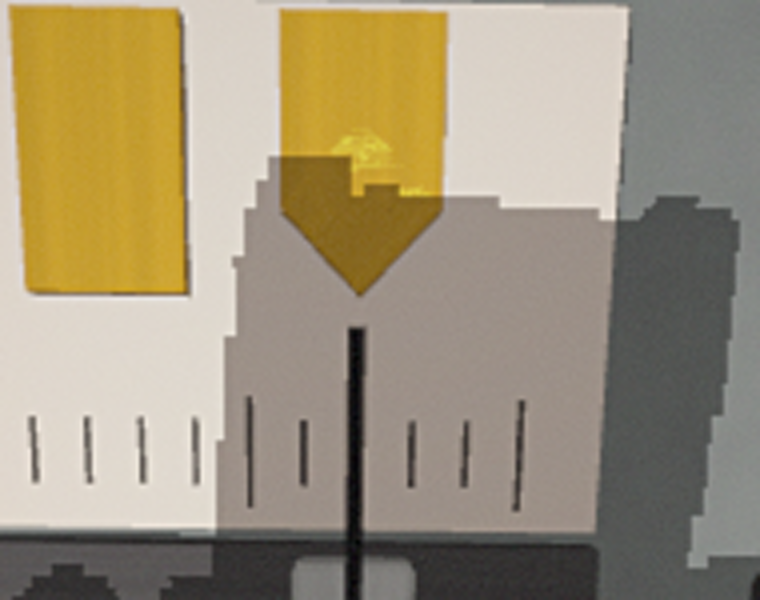

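Call:
move_arm(rows="-0.04 -0.03 0 0 0 -0.07 -1;-0.085 -0.065 0 0 0 -0.15 -1;-0.085 -0.065 0 0 0 -0.22 -1;-0.085 -0.065 0 0 0 -0.29 -1;-0.085 -0.065 0 0 0 -0.37 -1;-0.085 -0.065 0 0 0 -0.44 -1;-0.085 -0.065 0 0 0 -0.52 -1;-0.085 -0.065 0 0 0 -0.59 -1;-0.085 -0.065 0 0 0 -0.67 -1;-0.085 -0.065 0.04 0 0 -0.74 -1;-0.085 -0.065 0.08 0 0 -0.747 -1;-0.085 -0.065 0.1 0 0 -0.747 -1")

```text
clock: 19.37
eef_pos: [514.7, 34.3, 95.1]
tool_rot: [-3.141, -0.0, 1.183]
force: [0.2, -0.5, 0.5]
width: 85.4
gripper_force: 0.0
```

Call:
move_arm(rows="0 0 0.07 0 0 0 -1;0 0 0.12 0 0 0 -1;0 0 0.136 0 0 0 -1;0 0 0.136 0 0 0 0;0 0 0.136 0 0 0 0.5;0 0 0.136 0 0 0 1;0 0 0.136 0 0 0 1;0 0 0.136 0 0 0 1;0 0 0.136 0 0 0 1;0 0 0.136 0 0 0 1")

```text
clock: 20.2
eef_pos: [514.7, 35.0, 56.0]
tool_rot: [-3.141, -0.0, 1.182]
force: [-2.5, 0.3, 7.2]
width: 12.8
gripper_force: 59.0
```

```bash
python3 - <<'E'
from h import *
import pickle
d=cam('wrist'); pickle.dump(d,open('w7.pkl','wb')); s=read_state()
print(s['eef_pos'],s['tool_rot'],s['qpos'].round(2),s['width'],s['force'],s['torque'])
print('needle tip px',proj(d,[625,15.5,33]),proj(d,[590,15.5,33]))
E
```

```text
[514.68921733  35.0027555   55.94527534] [-3.14135687e+00 -1.10703169e-04  1.18213843e+00] [-0.05  0.74 -0.12  2.03  0.21  0.38 -0.72] 13.364228916412005 [-1.85791427  1.20929592  6.26246669] [ 0.08194554  0.44894163 -0.02433556]
needle tip px (np.float64(469.8422296348899), np.float64(201.25437459455696)) (np.float64(402.2494525115692), np.float64(225.63788294367006))
```

```bash
cat > mg.py <<'E'
from h import *
def mg(d,y0=15.5):
    g=d['img'].astype(float).mean(2); out=[]
    for X in np.arange(598,622,1.5):
        ys=np.arange(y0-7,y0+7,.1); 
        uv=np.array([proj(d,[X,y,33]) for y in ys],np.float32)
        w=cv2.remap(g.astype(np.float32),uv[:,:1].copy(),uv[:,1:].copy(),cv2.INTER_LINEAR).ravel()
        k=np.argmin(w); b=np.median(w); s=slice(max(k-25,0),k+26); dk=np.clip(b*.6-w[s],0,None); out.append((ys[s]*dk).sum()/dk.sum())
    return np.median(out),np.std(out)
if __name__=='__main__':
    import pickle,sys
    for n in sys.argv[1:]:
        d=pickle.load(open(n,'rb')); print(n,mg(d))
E
python3 mg.py w6.pkl w7.pkl
```

```text
w6.pkl (np.float64(15.887640388822126), np.float64(0.03511631339988773))
w7.pkl (np.float64(15.817612434455818), np.float64(0.12601938846688254))
```

Call:
move_arm(rows="0 0 0 0 0 0.02 1;0 0 0 0 0 0.04 1;0 0 0 0 0 0.04 1;0 0 0 0 0 0.04 1")

```text
clock: 20.58
eef_pos: [514.7, 35.0, 56.0]
tool_rot: [-3.141, -0.0, 1.119]
force: [-3.3, -0.1, 7.1]
width: 12.9
gripper_force: 59.0
```

```bash
python3 - <<'E'
from mg import *
import pickle
for i in range(2):
    d=cam('wrist'); print(mg(d))
print(read_state()['tool_rot'],read_state()['torque'])
E
```

```text
(np.float64(15.209493328451208), np.float64(0.08475378157194886))
(np.float64(15.185429720968019), np.float64(0.12239619336953494))
[-3.14134403e+00 -4.13594338e-05  1.11928514e+00] [ 0.06480957  0.41397606 -0.03500441]
```

Call:
move_arm(rows="0 0 0 0 0 0 0.2;0 0 0 0 0 0 -1;0 0 0 0 0 0 -1;0 0 0 0 0 0 -1;0 0 -0.1 0 0 0 -1;0 0 -0.2 0 0 0 -1;-0.01 0.04 -0.24 0 0 0.07 -1;-0.02 0.08 -0.24 0 0 0.15 -1;-0.03 0.105 -0.24 0 0 0.23 -1;-0.03 0.105 -0.24 0 0 0.31 -1;-0.03 0.105 -0.24 0 0 0.39 -1;-0.03 0.105 -0.24 0 0 0.45 -1")

```text
clock: 21.68
eef_pos: [539.5, 12.6, 127.1]
tool_rot: [3.141, -0.0, 0.406]
force: [0.6, 1.0, 0.4]
width: 85.1
gripper_force: 0.0
```

Call:
move_arm(rows="0 0 0 0 0 0.07 -1;0 0 0 0 0 0.15 -1;0 0 0 0 0 0.23 -1;0 0 0 0 0 0.262 -1;0 0 0 0 0 0.262 -1;0 0 0 0 0 0.262 -1;0 0 0 0 0 0.262 -1")

```text
clock: 22.27
eef_pos: [539.4, 12.8, 127.0]
tool_rot: [-3.142, 0.0, 0.002]
force: [-0.7, -0.5, 0.3]
width: 85.6
gripper_force: 0.0
```

```bash
python3 - <<'E'
from h import *
import pickle
d=cam('wrist'); pickle.dump(d,open('w8.pkl','wb')); s=read_state()
print(s['eef_pos'],s['tool_rot'],s['qpos'].round(2),s['force'])
E
python3 meas.py w8.pkl | tail -2;python3 mg.py w8.pkl
```

```text
[539.41803246  12.7932003  127.10007264] [-3.14144068e+00  1.87698593e-05  1.83331874e-03] [-0.19  0.65  0.17  1.94 -0.19  0.57 -1.46] [-0.47382671 -0.55539688 -0.78451374]
slopes [1.23719267e-03 1.43717188e+01] [8.57631972e-04 1.46196479e+01]
needle tip y 15.154862693503857 index centre line y there (gauge slope) 15.17547382820349 15.143802677546242
w8.pkl (np.float64(15.173750543441205), np.float64(0.024951643160380624))
```

Call:
move_arm(rows="-0.12 0 0 0 0 0 0;-0.173 0.08 0 0 0 0 1;-0.173 0.2 0 0 0 0 1;-0.173 0.32 0 0 0 0 1;-0.173 0.337 0 0 0 0 1;-0.173 0.337 0.05 0 0 0 1;-0.173 0.337 0.12 0 0 0 1;-0.173 0.337 0.127 0 0 0 1;-0.173 0.337 0.127 0 0 0 1")

```text
clock: 23.07
eef_pos: [486.7, -88.2, 88.3]
tool_rot: [-3.141, 0.003, 0.001]
force: [-0.3, 0.6, 0.5]
width: 0.4
gripper_force: 0.0
```

```bash
python3 - <<'E'
from h import *
import pickle
d=cam('wrist'); pickle.dump(d,open('w9.pkl','wb')); s=read_state()
print(s['eef_pos'],s['tool_rot'],s['width'],s['force'])
print(proj(d,[529,-88.5,87]))
g=d['img'].astype(int).mean(2); u,v=map(int,proj(d,[529,-88.5,87]))
for r in range(v-48,v+50,12): print(r,g[r,u-80:u+81:5].astype(int))
E
```

```text
[487.4121774  -88.23711224  88.9981556 ] [-3.14129243e+00  8.70220456e-04  9.72134303e-04] 0.0931396260604729 [-0.05875315  0.4660782   0.07153642]
(np.float64(253.3819691614219), np.float64(174.18589848804018))
126 [137 135 135 137 141 138  55  50  50  46  49  50  48  83  89  86  86  45
  46  46  46  48  50  48  79 133 136 134 132 135 132 130 136]
138 [137 136 139 137 137 138  66  50  53  51  39  42  37  82  88  87  81  42
  38  38  41  52  44  42  94 138 130 136 138 131 133 134 131]
150 [135 135 137 138 139 138  87  52  52  49  31  22  17  23  17  19   9  19
  17  53  49  55  48  42 122 139 133 134 132 135 138 129 131]
162 [ 86  82  80  85  88  83  85  47  51  18  20  18  15  18  18  15  11  23
   6  16  24  48  49  42 134 135 135 139 138 133 131 133 133]
174 [ 82  80  85  85  83  84  84  46   2  19  16  20  17  12  26  20  23  19
  18  11   9  56  51  46 139 135 131 132 134 132 134 137 128]
186 [ 81  84  82  81  79  80  83  83  90   9  25  17  20  10  21  18   6   8
  17  18  48  86  85  83 135 134 137 136 135 133 134 131 135]
198 [ 82  80  82  84  83  83  83  84  84  82  66  14   6  20  11   6  16  17
  16  87  84  85  85  82 134 136 139 134 138 206 203 204 202]
210 [ 83  80  79  83  82  83  83  84  84  81  85  84  83  83  84  86  81  84
  84  84  83  82  86  79 138 134 136 133 150 202 202 200 197]
222 [ 83  82  77  83  84  82  81  83  84  83  83  82  81  85  82  83  83  83
  83  83  83  87  83  80 134 133 130 202 197 199 199 201 200]
```

Call:
move_arm(rows="0.01 -0.011 0 0 0 0 1;0.04 -0.011 0 0 0 0 1;0.07 -0.011 0 0 0 0 1;0.1 -0.011 0 0 0 0 1;0.13 -0.011 0 0 0 0 1;0.16 -0.011 0 0 0 0 1;0.19 -0.011 0 0 0 0 1;0.21 -0.011 0 0 0 0 1;0.225 -0.011 0 0 0 0 1;0.235 -0.011 0 0 0 0 1;0.235 -0.011 0 0 0 0 1")

```text
clock: 24.03
eef_pos: [554.8, -84.9, 88.4]
tool_rot: [-3.141, 0.008, 0.0]
force: [-6.9, -0.7, 3.9]
width: -0.3
gripper_force: 3.5
```

Call:
move_arm(rows="0.01 0 0 0 0 0 1;0.01 0 0 0 0 0 1;0.01 0 0 0 0 0 1")

```text
clock: 24.28
eef_pos: [555.0, -84.9, 88.2]
tool_rot: [-3.14, 0.013, -0.0]
force: [-10.8, -0.0, 6.4]
width: -0.4
gripper_force: 5.8
```

Call:
move_arm(rows="0.01 0 0 0 0 0 1;0.01 0 0 0 0 0 1;0.01 0 0 0 0 0 1")

```text
clock: 24.53
eef_pos: [555.2, -84.9, 87.9]
tool_rot: [-3.139, 0.018, -0.0]
force: [-16.2, -0.3, 10.7]
width: 0.3
gripper_force: 8.3
```

Call:
move_arm(rows="-0.03 0 0 0 0 0 1;-0.1 0 0 0 0 0 1;-0.2 0 0 0 0 0 1;-0.24 0 -0.05 0 0 0 1;-0.24 0 -0.2 0 0 0 1;-0.24 0 -0.27 0 0 0 1;-0.24 0 -0.27 0 0 0 1")

```text
clock: 25.12
eef_pos: [496.0, -85.9, 174.8]
tool_rot: [3.14, -0.011, 0.0]
force: [0.3, 0.7, -0.1]
width: 0.1
gripper_force: 0.0
```

```bash
python3 - <<'E'
from h import *
import pickle
def ball(d,g0):
    g=d['img'].astype(np.float32).mean(2); u,v=map(int,proj(d,g0)); b=max(0,v-45); w=g[b:v+45,max(0,u-70):u+70]
    m=(cv2.GaussianBlur(w,(3,3),0)<32).astype(np.uint8)
    m=cv2.morphologyEx(m,cv2.MORPH_OPEN,np.ones((9,9)))
    n,l,st,c=cv2.connectedComponentsWithStats(m)
    for i in range(1,n): 
        if st[i,4]>150: print(st[i],ray(d,c[i][0]+max(0,u-70),c[i][1]+b,87).round(1))
d=pickle.load(open('w9.pkl','rb')); print('before'); ball(d,[529,-86,87])
d=cam('wrist'); pickle.dump(d,open('w10.pkl','wb')); s=read_state(); print(s['eef_pos'],s['force'])
print('after',proj(d,[585,-86,87])); ball(d,[583,-86,87])
save(d['img'],'w10.png',1.5)
E
```

```text
before
[  36   15   63   61 3063] [529.2 -84.5  87. ]
[494.90275087 -85.52341442 172.81984041] [-0.10369073 -1.0076168   0.08703451]
after (np.float64(252.60830397825038), np.float64(75.06065796363185))
[  50   34   39   40 1270] [577.8 -84.7  87. ]
```

Call:
move_arm(rows="0.1 0 0 0 0 0 1;0.17 0 0 0 0 0 1;0.17 0 0 0 0 0 1;0.17 0 0 0 0 0 1;0.17 0 0 0 0 0 1;0.17 0 0 0 0 0 1")

```text
clock: 25.67
eef_pos: [541.8, -85.0, 169.3]
tool_rot: [-3.141, 0.002, 0.0]
force: [-0.0, -0.1, -1.3]
width: -0.2
gripper_force: 0.0
```

```bash
cat > bl.py <<'E'
from h import *
def ball(d,g0,th=32,zs=(87,89,91)):
    g=d['img'].astype(np.float32).mean(2); u,v=map(int,proj(d,g0)); b=max(0,v-60); a=max(0,u-70); w=g[b:v+60,a:u+70]
    m=(cv2.GaussianBlur(w,(3,3),0)<th).astype(np.uint8)
    m=cv2.morphologyEx(m,cv2.MORPH_OPEN,np.ones((9,9)))
    n,l,st,c=cv2.connectedComponentsWithStats(m)
    for i in range(1,n): 
        if st[i,4]>150: print(st[i]+[a,b,0,0,0],[ray(d,c[i][0]+a,c[i][1]+b,z).round(1)[:2] for z in zs])
E
python3 - <<'E'
from bl import *
import pickle
d=cam('wrist'); pickle.dump(d,open('w11.pkl','wb')); s=read_state(); print(s['eef_pos'],s['force'])
ball(d,[583,-86,87])
print('lever base: far/near plate? camera',d['E'][:3,3])
d=cam('scene'); ball(d,[583,-86,87]); d=pickle.load(open('scene.pkl','rb')); ball(d,[529,-86,87])
E
```

```text
[541.96397106 -85.0675355  169.52983894] [ 0.18869489 -0.38988229  0.55593987]
[ 234  137   38   38 1202] [array([578.2, -84.7]), array([578.5, -84.7]), array([578.8, -84.8])]
lever base: far/near plate? camera [613.95287507 -85.04117698 297.87280784]
[235 150  15  16 220] [array([ 498.3, -195.1]), array([ 498.9, -193.7]), array([ 499.4, -192.4])]
[259 217  17  15 233] [array([532.5,  65.6]), array([532.9,  66.5]), array([533.4,  67.4])]
[259 216  17  17 261] [array([531.5,  65.6]), array([531.9,  66.5]), array([532.4,  67.4])]
```

```bash
python3 - <<'E'
from h import *
import pickle
d=pickle.load(open('w5.pkl','rb'))
for z in (20,30,40): print(z,[ray(d,u/1.5,v/1.5,z)[0].round(1) for u,v in [(600,147),(560,272),(600,191),(600,237)]])
# housing edges from later views: intensity profile along x at y=-72 and -100
for n in ('w9.pkl','w11.pkl'):
    d=pickle.load(open(n,'rb')); g=cv2.GaussianBlur(d['img'].astype(np.float32).mean(2),(3,3),0)
    for y in (-66,-105):
        xs=np.arange(495,625,3); o=[]
        for x in xs:
            u,v=proj(d,[x,y,30]); o.append(int(g[int(round(v)),int(round(u))]) if 0<=v<384 and 0<=u<512 else -1)
        print(n,y,list(zip(xs.tolist(),o)))
E
```

```text
20 [np.float64(583.9), np.float64(511.5), np.float64(559.7), np.float64(533.1)]
30 [np.float64(583.7), np.float64(513.9), np.float64(560.5), np.float64(534.8)]
40 [np.float64(583.6), np.float64(516.4), np.float64(561.2), np.float64(536.5)]
w9.pkl -66 [(495, 83), (498, 82), (501, 83), (504, 83), (507, 20), (510, 14), (513, 18), (516, 16), (519, 15), (522, 14), (525, 31), (528, 50), (531, 50), (534, 50), (537, 48), (540, 49), (543, 49), (546, 49), (549, 50), (552, 49), (555, 49), (558, 49), (561, 49), (564, 48), (567, 58), (570, 64), (573, 83), (576, 83), (579, 83), (582, 80), (585, 93), (588, 135), (591, 134), (594, 134), (597, 133), (600, 131), (603, 131), (606, 130), (609, 131), (612, -1), (615, -1), (618, -1), (621, -1), (624, -1)]
w9.pkl -105 [(495, 83), (498, 85), (501, 85), (504, 85), (507, 85), (510, 85), (513, 68), (516, 51), (519, 50), (522, 50), (525, 49), (528, 50), (531, 50), (534, 51), (537, 51), (540, 51), (543, 50), (546, 50), (549, 50), (552, 51), (555, 51), (558, 51), (561, 51), (564, 50), (567, 51), (570, 50), (573, 50), (576, 49), (579, 50), (582, 49), (585, 83), (5
[... 443 characters left out ...]
42), (573, 42), (576, 41), (579, 42), (582, 40), (585, 44), (588, 77), (591, 77), (594, 76), (597, 77), (600, 76), (603, 76), (606, 75), (609, 76), (612, 76), (615, 76), (618, 77), (621, 85), (624, 88)]
w11.pkl -105 [(495, 74), (498, 75), (501, 75), (504, 75), (507, 74), (510, 74), (513, 43), (516, 43), (519, 42), (522, 42), (525, 44), (528, 42), (531, 44), (534, 43), (537, 43), (540, 43), (543, 43), (546, 43), (549, 43), (552, 43), (555, 41), (558, 42), (561, 42), (564, 41), (567, 42), (570, 42), (573, 42), (576, 43), (579, 42), (582, 40), (585, 47), (588, 78), (591, 78), (594, 76), (597, 76), (600, 78), (603, 77), (606, 78), (609, 78), (612, 76), (615, 76), (618, 76), (621, 75), (624, 75)]
```

```bash
python3 - <<'E'
from mg import *
import pickle
d=pickle.load(open('w11.pkl','rb')); print(proj(d,[610,15,33]),mg(d))
from h import *
s=read_state(); print(s['clock'],s['qd'].round(3),s['width'],s['force'])
E
```

```text
(np.float64(129.1728384103576), np.float64(105.35009367283604)) (np.float64(15.33033771627004), np.float64(0.24473880635478654))
25.7667 [-0.001 -0.004  0.001 -0.007 -0.001  0.001 -0.001] 0.22876378260242458 [0.13421185 0.93143483 0.19328587]
```

```bash
python3 -c "
from cell import *
print(finish_job())"
```

```text
the job is handed in; nothing more can be done
None
```

I handed the job in at about 26 s. The wide bar lies in the bed and the clamp is closed to its stop. The needle measured within about 0.05 mm of the pointed index, and the lock lever is against its far stop, judged by contact force and ball position.

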